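Empty the bench balance and zero it with the stylus

ROBOT

A 6-joint arm with a two-finger parallel gripper is mounted at the origin on the work surface. World frame = base frame: x ahead of the robot, y to its left, z up, the work surface at z = 0. Lengths are in m, angles in rad, forces in N, time in s.
With the tool pointing down it reaches from about 0.3 to 0.85 m from the base axis. Payload 4.2 kg.
Tool frame: the origin (TCP) lies on the centre line of the jaws, within the pads' length; the fingertips stand 22 mm ahead of it and the grasp point (between the pads) lies 3 mm ahead of it; z points along the fingers, x is the direction in which the jaws open and shut, and the axes are right-handed (so a half turn about z gives the same grasp; the last joint's range is limited). The gripper opens to 91 mm and grips with 3 to 60 N. Pads are 32 mm wide; open, the fingers measure 118 mm over their backs; the gripper's body (76 mm by 178 mm) begins 60 mm behind the grasp point.
Start: joints at [1.289, 0.32, 1.565, -0, 1.257, -0.02], TCP at [0.149, 0.555, 0.236] pointing down, gripper open.
Joint ranges: [-3.11, 3.11], [-0.84, 2.01], [0.21, 2.61], [-1.34, 4.49], [0.05, 2.63], [-2.56, 2.56]. Speed limits (rad/s): [2.57, 2.57, 3.14, 3.14, 3.14, 3.14].

INTERFACE

Orientations are given as a unit quaternion [w, x, y, z].
In Python, from bench import manip gives the robot as it stands. The module is installed in compiled form; this text tells all that it offers.
- The arm moves only by the tool play_rows, never from a script. Its arguments are lists of equal length, an entry for each row: "travel": the shift along the tool's x, y, z as a fraction of full scale, a list of three; "spin": the turn about the tool's z as a fraction of full scale. A call has exactly 5 rows; each row is the pose to reach, as a shift and turn from the pose commanded when the call began, along the tool's axes at that moment; what a row does not reach only later rows make up. Full scale, the value 1, is 40 cm for a shift and 120 degrees for a turn. A row lasts 1/10 s, in which the tool goes at most 50 mm and 8.59 degrees, less where a joint would pass 70% of its speed; a pose out of reach is approached as far as the arm can. A call with a number of a shift or a turn outside -1 to 1 is refused whole. A call with a gripper value outside its range is refused whole. "jaw" is the opening, from -1 (shut) to 1 (fully open), set as the call begins (left out, the last holds). The fingers move at their own pace and stop on an object; the grip force is fixed at half the most. Time passes only in rows, so rows that repeat a pose let the fingers close, or fill a call up. It gives the time, the measured TCP pose, the force and the opening at its end, in the units of the state.
- manip.sense(): the state, without advancing time (a new reading comes with each control period).
- manip.get_image(name): name is "side" or "top"; returns a dict with "img" (480x640x3 uint8, red, green, blue), "z_map" (480x640 float32, m along the optical axis (not along the pixel's ray), 0 where there is no reading), "intrinsics" (3x3 intrinsics, pixels), "dist" ([k1, k2, p1, p2, k3] as OpenCV has them; the pictures are not rectified), "extrinsics" (4x4, takes a point from camera to world coordinates). Camera axes: x right, y up, looking along -z (the intrinsics and any distortion apply to the point x, -y, -z); pixel columns grow to the right and rows downward; lengths in m; the calibration is good to about 2 mm. A picture is of the moment at which its call begins.
- manip.hand_in(): hands the job in, once; it reports no verdict.
The state is a dict: "time_s": time; "joint_pos": joint angles; "joint_vel": joint speeds; "tau": joint torques, N m; "tool_pos": TCP position; "ee_rot": TCP orientation; "force": force on the tool from outside, world axes, zero at the start; "torque": the same for the moment, N m; "opening": finger opening in m.
Only numpy, scipy, OpenCV 4.12 (cv2) and the standard library are available. Lean on these libraries where they do the work, as an engineer would, in place of code of your own. Each camera call takes 0.05 s, during which the arm holds its last target. There are 200 camera calls.

TASK

Empty the balance: lift the steel check weight off the pan and stand it upright in the shallow tray, setting it down gently. Then take the stylus from its stand, use its tip to press the recessed zero button fully down and keep it down for about half a second, and hang the stylus back upright in the slot of its stand. Leave the other things on the bench where they are.

Things in the scene. Friction and masses are not known exactly. Their poses are not given: they have to be found in the camera images.
- pan (a joint): sprung round pan of the balance, a steel disc 120 mm across and 5 mm thick on a post; value in m: 0 = fully up (empty), about 0.010 to 0.015 with the check weight on it, 0.022 = lowest
- pan_top (a point): centre of the pan's upper face; 87 mm above the bench when the pan is fully up; it sinks with the pan
- weight: steel check weight, about 420 g, starts upright on the pan near its middle: a cylinder 44 mm across and 34 mm high, above it a thin neck and a round grip knob 20 mm across between 41 and 59 mm above the underside; origin at the centre of its underside, z up
- tray: shallow open aluminium tray fixed to the bench, 130 x 130 mm, walls 4 mm thick, rim 16 mm above the bench, inner floor about 4 mm above it; origin at the centre of its underside
- balance: bench balance fixed to the bench, blue housing with a grey deck, 160 mm (x) by 220 mm (y), deck 50 mm above the bench; origin at the centre of its underside; the pan stands over its +y half (centre at x 0, y +50 mm), the zero button's well is in the deck at x -35, y -70 mm; a flat dark display lies beside the well
- zero_button (a joint): round spring button, 13 mm across, at the bottom of the round well; value in m: 0 = up, 0.005 = fully down; it takes about 2 N to start and 5 N to press fully
- zero_button_top (a point): centre of the button's upper face, 10 mm below the deck (40 mm above the bench) when up; it moves with the button
- well_mouth (a point): centre of the well's mouth, level with the deck, 50 mm above the bench; the well is an 18 mm round hole
- stylus: stylus tool, 125 mm long and 60 g, starts hanging upright in the stand with the collar resting on it: steel tip 6 mm across (first 30 mm), shank 8 mm across up to 60 mm, collar 30 mm across from 60 to 65 mm, round black handle 15 mm across from 65 to 125 mm; origin at the tip's end, z along the stylus to the handle
- stylus_tip (a point): end of the stylus's tip
- stand: aluminium stylus stand fixed to the bench, 70 x 62 mm, top plate 12 mm thick with its upper face 70 mm above the bench; a slot 14 mm wide runs into it from the -x side and ends 7 mm past the origin on the +x side; below the plate it is open but for a back wall (+x) and an 8 mm base; origin on the bench under the place of the stylus
- stand_slot (a point): point in the slot where the stylus's axis belongs, level with the upper face of the stand (70 mm above the bench); the hanging stylus's tip is 60 mm below it; the frame is that of the stand
- elbow: bystander: brass elbow fitting, about 50 mm; origin on its underside
- tape: bystander: grey roll of tape lying flat, 90 mm across, 25 mm high; origin under its centre
- flange: bystander: steel pipe flange, 60 mm across, 30 mm high; origin under its centre
- screwdriver: bystander: screwdriver lying on the bench; origin on its underside
- jar: bystander: glass jar, 56 mm across, 75 mm high; origin under its centre
There are look-alikes about, which are no part of the job. There is more than one size of the stylus; the job needs the middle-sized.

How it is judged:
By the outcome, as a careful person would: the job done as asked, in the order asked, and still so for the second after the job is handed in, with the robot touching nothing.
It also fails if it takes over 61 s, if anything falls off the work surface, if the arm or the gripper's body presses on something with over 40 N, if the wrist force passes 120 N, or if a joint passes its speed limit or range.

## Working session

There is one attempt and no reset: what is moved stays moved. The work goes in short steps, Python scripts to look and compute and a tool call to move; the robot and the scene stay as the last step left them, time stands still between calls to the robot, and variables do not carry over. Pictures are saved under pics/ and viewed, about 8 in all and at most 12, crops included, and the job is handed in when it is done.

Besides the shell and the picture viewer there is one more tool, called after ">>>" by a JSON object that holds its "op" and its "data". play_rows: Moves the arm, as the interface text tells. Its arguments: {"type":"object","properties":{"travel":{"type":"array","items":{"type":"array","items":{"type":"number"}}},"spin":{"type":"array","items":{"type":"number"}},"jaw":{"type":"number"}},"required":["travel","spin"]}

```bash
mkdir -p pics; cat > h.py <<'E'
from bench import manip
import numpy as np, cv2
def grab(n):
    d=manip.get_image(n); d['n']=n; return d
def save(d,f,crop=None,scale=1):
    im=d['img'][:,:,::-1]
    if crop: im=im[crop[1]:crop[3],crop[0]:crop[2]]
    cv2.imwrite('pics/'+f,cv2.resize(im,None,fx=scale,fy=scale,interpolation=cv2.INTER_CUBIC))
def ray(d,uv):
    p=cv2.undistortPoints(np.array(uv,float).reshape(-1,1,2),d['intrinsics'],np.array(d['dist'])).reshape(-1,2)
    v=np.c_[p[:,0],-p[:,1],-np.ones(len(p))]; E=d['extrinsics']
    return E[:3,3],v@E[:3,:3].T
def onz(d,uv,z):
    o,v=ray(d,uv); return o+v*((z-o[2])/v[:,2])[:,None]
def cloud(d):
    r,c=np.mgrid[:480,:640]; o,v=ray(d,np.c_[c.ravel(),r.ravel()])
    return (o+v*d['z_map'].reshape(-1,1)).reshape(480,640,3)
def proj(d,P):
    E=d['extrinsics']; q=(np.atleast_2d(P)-E[:3,3])@E[:3,:3]; q=q*[1,-1,-1]
    return cv2.projectPoints(q,np.zeros(3),np.zeros(3),d['intrinsics'],np.array(d['dist']))[0].reshape(-1,2)
E
python3 - <<'E'
from h import *
for n in ('top','side'):
    d=grab(n); save(d,n+'0.png'); print(n,d['extrinsics'].round(3).tolist(),d['intrinsics'].round(1).tolist(),d['dist'])
    np.savez(n+'0.npz',**{k:d[k] for k in('img','z_map','intrinsics','dist','extrinsics')})
print(manip.sense())
E
```

```text
top [[-0.017, 0.995, -0.094, 0.465], [-0.999, -0.02, -0.028, -0.037], [-0.029, 0.094, 0.995, 1.085], [0.0, 0.0, 0.0, 1.0]] [[443.2, 0.0, 321.0], [0.0, 443.2, 233.0], [0.0, 0.0, 1.0]] [-0.01133537  0.          0.          0.          0.        ]
side [[0.725, 0.343, -0.598, -0.008], [-0.689, 0.384, -0.615, -0.625], [0.019, 0.857, 0.515, 0.563], [0.0, 0.0, 0.0, 1.0]] [[466.7, 0.0, 326.4], [0.0, 466.7, 237.0], [0.0, 0.0, 1.0]] [0.04286338 0.         0.         0.         0.        ]
{'time_s': 0.1, 'joint_pos': array([ 1.28900095e+00,  3.20219489e-01,  1.56555298e+00, -2.32988974e-05,
        1.25742088e+00, -1.99825122e-02]), 'joint_vel': array([-1.72852046e-03, -2.66990889e-03, -1.69403177e-03,  9.15972196e-04,
       -1.83858842e-04, -7.66873217e-05]), 'tau': array([-1.33598161e-03, -4.13328266e+01, -2.32506108e+01,  7.27978698e-02,
        4.22447501e-02, -6.03528611e-05]), 'tool_pos': array([0.1487065 , 0.55499806, 0.23521078]), 'ee_rot': array([ 4.83355363e-04,  7.93354997e-01,  6.08758744e-01, -6.38003441e-04]), 'force': array([-0.41893773,  0.0483502 ,  0.42553951]), 'torque': array([ 0.00523852, -0.02658584, -0.01483373]), 'opening': 0.09112128725531014}
```

View pics/top0.png

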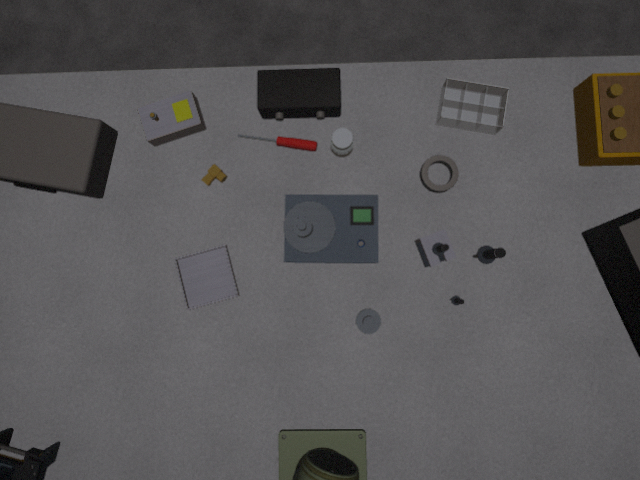

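View pics/side0.png

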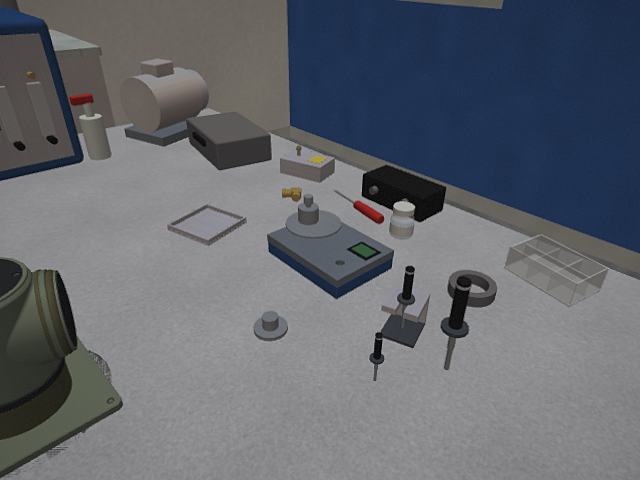

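The top view shows the balance (285–378, 195–262), weight knob near (303,228), tray (208,277), and styluses near (441,248) in the stand, (488,254) large and (457,300) small. The side view confirms it: the stylus at (407,285) sits in the stand.

```bash
python3 - <<'E'
from h import *
D={n:dict(np.load(n+'0.npz')) for n in('top','side')}
a=D['top']['img'][185:315,280:520,::-1]; b=D['side']['img'][240:390,330:490,::-1]
cv2.imwrite('pics/z1.png',np.vstack([cv2.resize(a,(600,325),interpolation=2),cv2.resize(b,(288,270),interpolation=2) if 0 else cv2.copyMakeBorder(cv2.resize(b,(290,272),interpolation=2),0,0,0,310,0)]))
T=cloud(D['top']);S=cloud(D['side'])
# bench level check
print('bench z',np.median(T[330:420,150:270,2]),np.median(S[340:440,160:240,2]))
for nm,C in(('T',T),('S',S)):
    P=C.reshape(-1,3)
    # deck
    m=(abs(P[:,2]-.05)<.004)&(abs(P[:,0]-.46)<.15)&(abs(P[:,1]+.04)<.2)
    if m.sum()>50:
        r=cv2.minAreaRect(P[m][:,:2].astype(np.float32)*1000);print(nm,'deck',m.sum(),r, P[m][:,2].mean())
    m=(P[:,2]>.065)&(P[:,2]<.08)&(abs(P[:,0]-.46)<.15)&(abs(P[:,1]-.0)<.08)
    print(nm,'pan',m.sum(),P[m].mean(0),P[m].min(0),P[m].max(0),np.median(P[m][:,2]))
    m=(P[:,2]>.12)&(P[:,2]<.2)&(abs(P[:,0]-.46)<.15)&(abs(P[:,1]-.0)<.08)
    if m.sum(): print(nm,'knob',m.sum(),P[m].mean(0),P[m].max(0),P[m].min(0))
    m=(P[:,2]>.008)&(P[:,2]<.03)&(abs(P[:,0]-.38)<.12)&(abs(P[:,1]-.23)<.12)
    print(nm,'rim',m.sum(),cv2.minAreaRect(P[m][:,:2].astype(np.float32)*1000))
    for z0,z1 in((.003,.02),(.052,.064),(.066,.08),(.08,.12),(.12,.2)):
        m=(P[:,2]>z0)&(P[:,2]<z1)&(P[:,0]>.36)&(P[:,0]<.5)&(P[:,1]<-.22)&(P[:,1]>-.345)
        if m.sum(): print(nm,'stand',z0,m.sum(),P[m].mean(0).round(3),P[m].min(0).round(3),P[m].max(0).round(3))
E
```

```text
bench z -6.746832573478745e-05 0.0012001943638948465
T deck 2690 ((552.9486694335938, -78.15078735351562), (313.9054260253906, 114.89569091796875), 89.45686340332031) 0.050404690334429576
T pan 1411 [0.56610553 0.01553373 0.0764399 ] [ 0.51737548 -0.03967467  0.07066724] [0.60994191 0.07796661 0.07998644] 0.07652390555671884
T knob 68 [0.57305418 0.03204582 0.13457362] [0.58208049 0.04067168 0.13982941] [0.5642549  0.02326824 0.12362757]
T rim 331 ((459.2166442871094, 271.0481262207031), (116.05915069580078, 132.8728485107422), 14.407950401306152)
T stand 0.003 339 [ 0.438 -0.282  0.004] [ 0.36  -0.345  0.003] [ 0.5   -0.22   0.014]
T stand 0.052 22 [ 0.435 -0.293  0.058] [ 0.393 -0.315  0.052] [ 0.5   -0.25   0.064]
T stand 0.066 104 [ 0.484 -0.272  0.071] [ 0.397 -0.315  0.066] [ 0.499 -0.249  0.079]
T stand 0.08 28 [ 0.403 -0.314  0.092] [ 0.398 -0.32   0.08 ] [ 0.407 -0.31   0.099]
S deck 2761 ((552.9669189453125, -29.957534790039062), (223.7365264892578, 117.59101104736328), 88.92823028564453) 0.05049930443118375
S pan 853 [0.55989205 0.00536403 0.07650866] [ 0.51663047 -0.04141883  0.07077359] [0.6096197 0.0787401 0.0799832] 0.07662865566619464
S knob 94 [0.57136176 0.02918304 0.13113351] [0.58217252 0.04412137 0.13884383] [0.56409673 0.02107755 0.12011459]
S rim 500 ((458.50689697265625, 272.1328430175781), (116.40179443359375, 136.9633026123047), 13.815996170043945)
S stand 0.003 410 [ 0.456 -0.291  0.006] [ 0.361 -0.345  0.003] [ 0.5  -0.22  0.02]
S stand 0.052 106 [ 0.453 -0.296  0.06 ] [ 0.398 -0.32   0.052] [ 0.5   -0.255  0.064]
S stand 0.066 234 [ 0.472 -0.284  0.071] [ 0.397 -0.32   0.066] [ 0.5   -0.249  0.08 ]
S stand 0.08 88 [ 0.401 -0.316  0.09 ] [ 0.396 -0.32   0.081] [ 0.41  -0.31   0.096]
```

View pics/z1.png

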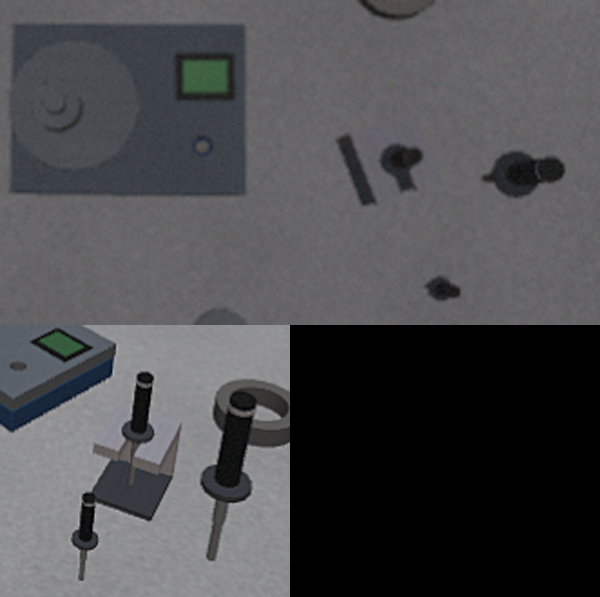

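```bash
cat > m1.py <<'E'
from h import *
D={n:dict(np.load(n+'0.npz')) for n in('top','side')}
for n in D:
    C=cloud(D[n]);img=D[n]['img'].astype(int); P=C.reshape(-1,3); col=img.reshape(-1,3); br=col.mean(1)
    box=lambda x0,x1,y0,y1,z0,z1:(P[:,0]>x0)&(P[:,0]<x1)&(P[:,1]>y0)&(P[:,1]<y1)&(P[:,2]>z0)&(P[:,2]<z1)
    m=box(.46,.62,-.34,-.22,.064,.076)
    r=cv2.minAreaRect(P[m][:,:2].astype(np.float32)*1000); print(n,'plate',m.sum(),r,np.median(P[m],0).round(4))
    for z0,z1 in((.078,.09),(.09,.11),(.11,.128),(.128,.145)):
        m=box(.46,.62,-.34,-.22,z0,z1)
        if m.sum(): print(n,'stylus',z0,m.sum(),P[m].mean(0).round(4),P[m].min(0).round(4),P[m].max(0).round(4))
    m=box(.46,.62,0.0,.1,.10,.112);print(n,'bodytop',m.sum(),[x.round(4) for x in(P[m].mean(0),P[m].min(0),P[m].max(0))])
    m=box(.46,.62,-.06,.1,.072,.08)
    print(n,'pan circ',cv2.minEnclosingCircle(P[m][:,:2].astype(np.float32)*1000))
    m=box(.4,.7,-.2,.13,.045,.056); 
    print(n,'deck',cv2.minAreaRect(P[m&(P[:,1]>-.16)][:,:2].astype(np.float32)*1000))
    # well
    w=box(.49,.55,-.13,-.06,.03,.056); q=P[w]; low=q[:,2]<.046; print(n,'well low',low.sum(),q[low].mean(0) if low.sum() else 0)
print('top well px',onz(D['top'],[[280+203/2.5,185+146/2.5]],.05),'side',onz(D['side'],[[340,262.5]],.05))
E
python3 m1.py
```

```text
top plate 700 ((523.676513671875, -273.4749450683594), (69.9504165649414, 63.537139892578125), 19.344120025634766) [ 0.5267 -0.2677  0.0704]
top stylus 0.078 14 [ 0.5207 -0.272   0.0829] [ 0.5097 -0.2782  0.0782] [ 0.5345 -0.2674  0.0896]
top stylus 0.09 13 [ 0.5205 -0.2684  0.0997] [ 0.5153 -0.2704  0.0921] [ 0.5262 -0.2669  0.1092]
top stylus 0.11 11 [ 0.5187 -0.269   0.118 ] [ 0.514  -0.2718  0.1109] [ 0.5276 -0.2671  0.1238]
top stylus 0.128 46 [ 0.5205 -0.2737  0.1345] [ 0.5135 -0.2815  0.129 ] [ 0.5284 -0.2668  0.1398]
top bodytop 200 [array([0.5728, 0.0321, 0.1097]), array([0.5535, 0.0115, 0.1008]), array([0.5939, 0.0538, 0.112 ])]
top pan circ ((577.2012329101562, 18.893829345703125), 59.955810546875)
top deck ((576.437744140625, -30.96868896484375), (220.0144500732422, 159.35691833496094), 88.97782135009766)
top well low 53 [ 0.53357646 -0.10250866  0.03810151]
side plate 869 ((523.4835815429688, -272.7351989746094), (73.76802062988281, 62.469993591308594), 19.457592010498047) [ 0.5156 -0.278   0.0709]
side stylus 0.078 55 [ 0.516  -0.277   0.0835] [ 0.5063 -0.2828  0.0781] [ 0.5244 -0.2688  0.0896]
side stylus 0.09 87 [ 0.5164 -0.277   0.0996] [ 0.5124 -0.2816  0.0902] [ 0.5241 -0.2671  0.1099]
side stylus 0.11 87 [ 0.5166 -0.2769  0.1188] [ 0.5123 -0.2815  0.1101] [ 0.5246 -0.2683  0.1279]
side stylus 0.128 75 [ 0.519  -0.2754  0.1339] [ 0.5124 -0.2818  0.128 ] [ 0.5278 -0.2669  0.1369]
side bodytop 196 [array([0.5683, 0.0244, 0.1081]), array([0.5521, 0.0097, 0.1   ]), array([0.5957, 0.0556, 0.112 ])]
side pan circ ((575.3326416015625, 18.556941986083984), 60.53766632080078)
side deck ((575.6663208007812, -30.60332489013672), (223.5366973876953, 163.6342010498047), 88.38645935058594)
side well low 190 [ 0.50118979 -0.09515417  0.03837672]
top well px [[ 0.5366496 -0.1022024  0.05     ]] side [[ 0.54072806 -0.09955598  0.05      ]]
```

```bash
cat >> h.py <<'E'
def plan(pos,head,n,start=None):
    """print travel/spin rows for n calls of 5 rows, from measured pose to world pos and jaw heading (deg)"""
    s=manip.sense(); q=s['ee_rot']; p=np.array(s['tool_pos']); h=np.degrees(2*np.arctan2(q[2],q[1]))
    h=(h+180)%360-180
    print('t',round(s['time_s'],2),'tcp',p.round(4),'head',round(h,2),'F',s['force'].round(1),'open',round(s['opening'],4))
    if start is not None: p,h=np.array(start[:3]),start[3]
    dp=(np.array(pos)-p)/(5*n); dh=(head-h)/(5*n)
    for c in range(n):
        a=np.radians(h+dh*5*c); R=np.array([[np.cos(a),np.sin(a),0],[np.sin(a),-np.cos(a),0],[0,0,-1]])
        print('travel',[(R.T@dp*k/.4).round(4).tolist() for k in range(1,6)],'spin',[round(-dh*k/120,4) for k in range(1,6)])
E
python3 - <<'E'
from h import *
plan([.573,.032,.20],19.4,3)
print();plan([.573,.032,.137],19.4,1,[.573,.032,.20,19.4])
E
```

```text
t 0.1 tcp [0.1487 0.555  0.2352] head 75.0 F [-0.4  0.   0.4] open 0.0911
travel [[-0.0659, 0.0909, 0.0059], [-0.1318, 0.1817, 0.0117], [-0.1977, 0.2726, 0.0176], [-0.2636, 0.3635, 0.0235], [-0.3295, 0.4543, 0.0293]] spin [np.float64(0.0309), np.float64(0.0618), np.float64(0.0927), np.float64(0.1236), np.float64(0.1544)]
travel [[-0.0336, 0.1071, 0.0059], [-0.0672, 0.2142, 0.0117], [-0.1008, 0.3213, 0.0176], [-0.1344, 0.4284, 0.0235], [-0.168, 0.5355, 0.0293]] spin [np.float64(0.0309), np.float64(0.0618), np.float64(0.0927), np.float64(0.1236), np.float64(0.1544)]
travel [[0.0022, 0.1122, 0.0059], [0.0044, 0.2244, 0.0117], [0.0066, 0.3367, 0.0176], [0.0088, 0.4489, 0.0235], [0.011, 0.5611, 0.0293]] spin [np.float64(0.0309), np.float64(0.0618), np.float64(0.0927), np.float64(0.1236), np.float64(0.1544)]

t 0.1 tcp [0.1487 0.555  0.2352] head 75.0 F [-0.4  0.   0.4] open 0.0911
travel [[0.0, 0.0, 0.0315], [0.0, 0.0, 0.063], [0.0, 0.0, 0.0945], [0.0, 0.0, 0.126], [0.0, 0.0, 0.1575]] spin [-0.0, -0.0, -0.0, -0.0, -0.0]
```

>>> {"op": "play_rows", "data": {"travel": [[-0.066,0.091,0.006],[-0.132,0.182,0.012],[-0.198,0.273,0.018],[-0.264,0.364,0.024],[-0.33,0.454,0.029]], "spin": [0.031,0.062,0.093,0.124,0.154]}}

```text
time_s: 0.6
tool_pos: [0.2907, 0.3792, 0.2239]
ee_rot: [0.0, 0.881, 0.473, -0.0]
force: [1.2, 1.0, -0.2]
opening: 0.0911
```

>>> {"op": "play_rows", "data": {"travel": [[-0.034,0.107,0.006],[-0.067,0.214,0.012],[-0.101,0.321,0.018],[-0.134,0.428,0.024],[-0.168,0.536,0.029]], "spin": [0.031,0.062,0.093,0.124,0.154]}}

```text
time_s: 1.1
tool_pos: [0.4325, 0.2049, 0.2124]
ee_rot: [-0.0, 0.946, 0.325, -0.0]
force: [1.0, 0.9, 0.1]
opening: 0.0914
```

>>> {"op": "play_rows", "data": {"travel": [[0.002,0.112,0.006],[0.004,0.224,0.012],[0.007,0.337,0.018],[0.009,0.449,0.024],[0.011,0.561,0.029]], "spin": [0.031,0.062,0.093,0.124,0.154]}}

```text
time_s: 1.6
tool_pos: [0.5742, 0.0309, 0.2006]
ee_rot: [-0.0, 0.986, 0.168, -0.0]
force: [1.1, 0.6, -0.8]
opening: 0.0911
```

>>> {"op": "play_rows", "data": {"travel": [[0,0,0],[0,0,0],[0,0,0],[0,0,0],[0,0,0]], "spin": [0,0,0,0,0]}}

```text
time_s: 2.1
tool_pos: [0.573, 0.0336, 0.2014]
ee_rot: [-0.0, 0.985, 0.171, 0.0]
force: [0.3, 0.8, -0.5]
opening: 0.0914
```

```bash
python3 - <<'E'
from h import *
plan([.573,.032,.137],19.4,2)
E
```

```text
t 2.1 tcp [0.573  0.0336 0.2014] head 19.66 F [ 0.3  0.8 -0.5] open 0.0914
travel [[-0.0001, 0.0004, 0.0161], [-0.0003, 0.0008, 0.0322], [-0.0004, 0.0011, 0.0483], [-0.0005, 0.0015, 0.0644], [-0.0007, 0.0019, 0.0805]] spin [np.float64(0.0002), np.float64(0.0004), np.float64(0.0007), np.float64(0.0009), np.float64(0.0011)]
travel [[-0.0001, 0.0004, 0.0161], [-0.0003, 0.0008, 0.0322], [-0.0004, 0.0011, 0.0483], [-0.0005, 0.0015, 0.0644], [-0.0007, 0.0019, 0.0805]] spin [np.float64(0.0002), np.float64(0.0004), np.float64(0.0007), np.float64(0.0009), np.float64(0.0011)]
```

>>> {"op": "play_rows", "data": {"travel": [[0,0,0.02],[0,0.001,0.05],[0,0.002,0.085],[0,0.004,0.12],[-0.001,0.004,0.14]], "spin": [0,0,0,0,0], "jaw": -0.1}}

```text
time_s: 2.6
tool_pos: [0.5726, 0.031, 0.143]
ee_rot: [-0.0, 0.985, 0.17, -0.002]
force: [-0.3, 0.1, -0.1]
opening: 0.0538
```

>>> {"op": "play_rows", "data": {"travel": [[0,0,0.008],[0,0,0.016],[0,0,0.021],[0,0,0.021],[0,0,0.021]], "spin": [0,0,0,0,0]}}

```text
time_s: 3.1
tool_pos: [0.574, 0.031, 0.1371]
ee_rot: [0.0, 0.985, 0.17, 0.0]
force: [0.4, 0.4, 0.0]
opening: 0.0411
```

```bash
python3 - <<'E'
from h import *
plan([.573,.032,.137],19.4,1)
d=grab('side'); save(d,'s1.png',(230,150,430,300),3)
E
```

```text
t 3.1 tcp [0.574  0.031  0.1371] head 19.56 F [0.4 0.4 0. ] open 0.0411
travel [[-0.0003, -0.0007, 0.0001], [-0.0006, -0.0013, 0.0001], [-0.0009, -0.002, 0.0002], [-0.0011, -0.0026, 0.0003], [-0.0014, -0.0033, 0.0003]] spin [np.float64(0.0003), np.float64(0.0005), np.float64(0.0008), np.float64(0.0011), np.float64(0.0013)]
```

View pics/s1.png

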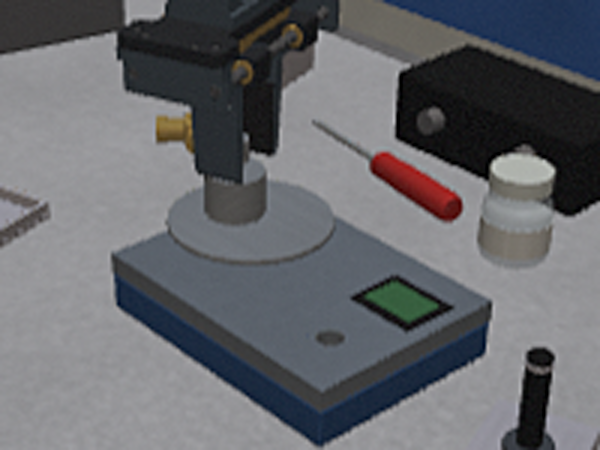

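The fingers straddle the knob, just above the weight's body. I'll close the jaws.

>>> {"op": "play_rows", "data": {"travel": [[0,0,0],[0,0,0],[0,0,0],[0,0,0],[0,0,0]], "spin": [0,0,0,0,0], "jaw": -1}}

```text
time_s: 3.65
tool_pos: [0.574, 0.031, 0.1368]
ee_rot: [-0.0, 0.985, 0.17, 0.0]
force: [0.8, -0.0, -0.8]
opening: 0.019
```

>>> {"op": "play_rows", "data": {"travel": [[0,0,0],[0,0,-0.005],[0,0,-0.015],[0,0,-0.025],[0,0,-0.04]], "spin": [0,0,0,0,0]}}

```text
time_s: 4.15
tool_pos: [0.5728, 0.0308, 0.1524]
ee_rot: [-0.0, 0.985, 0.17, -0.001]
force: [-0.2, -0.7, -3.9]
opening: 0.0191
```

>>> {"op": "play_rows", "data": {"travel": [[0,0,-0.02],[0,0,-0.05],[0,0,-0.09],[0,0,-0.12],[0,0,-0.14]], "spin": [0,0,0,0,0]}}

```text
time_s: 4.65
tool_pos: [0.5742, 0.0309, 0.2105]
ee_rot: [0.0, 0.985, 0.17, 0.001]
force: [0.4, -0.4, -3.5]
opening: 0.0189
```

```bash
python3 - <<'E'
from h import *
plan([.459,.2715,.209],19.4,4)
E
```

```text
t 4.65 tcp [0.5742 0.0309 0.2105] head 19.56 F [ 0.4 -0.4 -3.5] open 0.0189
travel [[-0.0035, -0.0332, 0.0002], [-0.007, -0.0663, 0.0004], [-0.0105, -0.0995, 0.0005], [-0.014, -0.1326, 0.0007], [-0.0175, -0.1658, 0.0009]] spin [np.float64(0.0001), np.float64(0.0001), np.float64(0.0002), np.float64(0.0003), np.float64(0.0003)]
travel [[-0.0035, -0.0332, 0.0002], [-0.007, -0.0663, 0.0004], [-0.0106, -0.0995, 0.0005], [-0.0141, -0.1326, 0.0007], [-0.0176, -0.1658, 0.0009]] spin [np.float64(0.0001), np.float64(0.0001), np.float64(0.0002), np.float64(0.0003), np.float64(0.0003)]
travel [[-0.0035, -0.0331, 0.0002], [-0.0071, -0.0663, 0.0004], [-0.0106, -0.0994, 0.0005], [-0.0142, -0.1326, 0.0007], [-0.0177, -0.1657, 0.0009]] spin [np.float64(0.0001), np.float64(0.0001), np.float64(0.0002), np.float64(0.0003), np.float64(0.0003)]
travel [[-0.0036, -0.0331, 0.0002], [-0.0071, -0.0663, 0.0004], [-0.0107, -0.0994, 0.0005], [-0.0143, -0.1326, 0.0007], [-0.0178, -0.1657, 0.0009]] spin [np.float64(0.0001), np.float64(0.0001), np.float64(0.0002), np.float64(0.0003), np.float64(0.0003)]
```

>>> {"op": "play_rows", "data": {"travel": [[-0.002,-0.018,0],[-0.006,-0.055,0],[-0.011,-0.105,0],[-0.018,-0.165,0],[-0.024,-0.225,0]], "spin": [0,0,0,0,0]}}

```text
time_s: 5.15
tool_pos: [0.5328, 0.1141, 0.2077]
ee_rot: [-0.0, 0.985, 0.17, -0.001]
force: [0.5, 0.5, -3.6]
opening: 0.0192
```

>>> {"op": "play_rows", "data": {"travel": [[-0.006,-0.06,0],[-0.013,-0.12,0],[-0.019,-0.18,0],[-0.025,-0.24,0],[-0.031,-0.295,0]], "spin": [0,0,0,0,0]}}

```text
time_s: 5.65
tool_pos: [0.4813, 0.2212, 0.2079]
ee_rot: [-0.0, 0.985, 0.17, -0.001]
force: [1.0, 0.3, -3.4]
opening: 0.019
```

>>> {"op": "play_rows", "data": {"travel": [[-0.005,-0.045,0],[-0.009,-0.085,0.01],[-0.012,-0.115,0.03],[-0.014,-0.135,0.06],[-0.015,-0.143,0.1]], "spin": [0,0,0,0,0]}}

```text
time_s: 6.15
tool_pos: [0.4579, 0.2723, 0.1677]
ee_rot: [-0.0, 0.985, 0.17, -0.0]
force: [0.4, -0.5, -3.9]
opening: 0.019
```

>>> {"op": "play_rows", "data": {"travel": [[0,0,0.04],[0,0,0.08],[0,0,0.12],[0,0,0.15],[0,0,0.17]], "spin": [0,0,0,0,0]}}

```text
time_s: 6.65
tool_pos: [0.4578, 0.271, 0.0991]
ee_rot: [0.0, 0.985, 0.17, -0.001]
force: [-0.4, 0.6, -4.0]
opening: 0.019
```

```bash
python3 - <<'E'
from h import *
plan([.459,.2715,.075],19.4,1)
d=grab('side'); save(d,'s2.png',(130,120,290,260),3.5)
E
```

```text
t 6.65 tcp [0.4578 0.271  0.0991] head 19.55 F [-0.4  0.6 -4. ] open 0.019
travel [[0.0007, -0.0, 0.012], [0.0013, -0.0, 0.0241], [0.002, -0.0001, 0.0361], [0.0026, -0.0001, 0.0481], [0.0033, -0.0001, 0.0602]] spin [np.float64(0.0003), np.float64(0.0005), np.float64(0.0008), np.float64(0.001), np.float64(0.0013)]
```

View pics/s2.png

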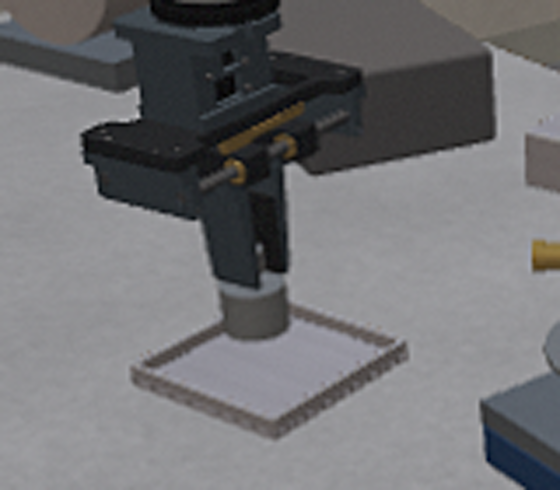

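The weight hangs upright over the middle of the tray. Next is a slow descent.

>>> {"op": "play_rows", "data": {"travel": [[0,0,0.025],[0,0,0.048],[0,0,0.065],[0,0,0.074],[0,0,0.078]], "spin": [0,0,0,0,0]}}

```text
time_s: 7.2
tool_pos: [0.4585, 0.2714, 0.0692]
ee_rot: [0.0, 0.985, 0.17, -0.0]
force: [-0.7, -0.5, -3.9]
opening: 0.019
```

>>> {"op": "play_rows", "data": {"travel": [[0,0,0.001],[0,0,0.002],[0,0,0.003],[0,0,0.004],[0,0,0.005]], "spin": [0,0,0,0,0]}}

```text
time_s: 7.7
tool_pos: [0.4586, 0.2715, 0.0677]
ee_rot: [-0.0, 0.985, 0.17, 0.0]
force: [-0.8, 1.2, -4.2]
opening: 0.019
```

>>> {"op": "play_rows", "data": {"travel": [[0,0,0.001],[0,0,0.002],[0,0,0.003],[0,0,0.004],[0,0,0.005]], "spin": [0,0,0,0,0]}}

```text
time_s: 8.2
tool_pos: [0.4585, 0.2714, 0.0655]
ee_rot: [-0.0, 0.985, 0.17, -0.0]
force: [0.1, 0.3, -3.7]
opening: 0.0192
```

>>> {"op": "play_rows", "data": {"travel": [[0,0,0.001],[0,0,0.002],[0,0,0.003],[0,0,0.003],[0,0,0.003]], "spin": [0,0,0,0,0]}}

```text
time_s: 8.7
tool_pos: [0.4586, 0.2715, 0.0647]
ee_rot: [-0.0, 0.985, 0.17, 0.0]
force: [-0.2, -1.0, -0.1]
opening: 0.019
```

Contact is confirmed, since the force dropped to zero. I'll release and retreat.

>>> {"op": "play_rows", "data": {"travel": [[0,0,0],[0,0,0],[0,0,0],[0,0,0],[0,0,0]], "spin": [0,0,0,0,0], "jaw": -0.2}}

```text
time_s: 9.2
tool_pos: [0.4586, 0.2715, 0.0644]
ee_rot: [-0.0, 0.985, 0.17, 0.0]
force: [-1.2, 0.1, 1.0]
opening: 0.0365
```

>>> {"op": "play_rows", "data": {"travel": [[0,0,-0.02],[0,0,-0.07],[0,0,-0.15],[0,0,-0.25],[0,0,-0.34]], "spin": [0,0,0,0,0]}}

```text
time_s: 9.7
tool_pos: [0.4586, 0.2715, 0.2026]
ee_rot: [-0.0, 0.985, 0.17, 0.0]
force: [2.0, 0.2, 0.4]
opening: 0.0363
```

```bash
python3 - <<'E'
from h import *
d=grab('top'); C=cloud(d);P=C.reshape(-1,3)
box=lambda x0,x1,y0,y1,z0,z1:(P[:,0]>x0)&(P[:,0]<x1)&(P[:,1]>y0)&(P[:,1]<y1)&(P[:,2]>z0)&(P[:,2]<z1)
m=box(.46,.62,-.06,.09,.072,.1);print('pan z',np.median(P[m],0))
d=grab('side'); save(d,'s3.png',(130,120,290,260),3)
C=cloud(d);P=C.reshape(-1,3); m=box(.4,.52,.21,.33,.03,.075);print('w',m.sum(),P[m].mean(0),P[m].max(0))
# styluses: big one extents
m=box(.42,.56,-.42,-.33,.02,.3);print('big',P[m].min(0),P[m].max(0))
plan([.5203,-.2742,.235],19.4,5)
E
```

```text
pan z [0.57271596 0.01912822 0.08726513]
w 263 [0.45610014 0.26700593 0.04466876] [0.48096343 0.29828084 0.066779  ]
big [ 0.4845884  -0.39599476  0.02157366] [ 0.52510731 -0.35489788  0.17663894]
t 9.8 tcp [0.4613 0.273  0.2063] head 19.56 F [0.1 1.1 0.2] open 0.0369
travel [[-0.0128, 0.0535, -0.0029], [-0.0255, 0.1071, -0.0057], [-0.0383, 0.1606, -0.0086], [-0.051, 0.2142, -0.0115], [-0.0638, 0.2677, -0.0143]] spin [np.float64(0.0001), np.float64(0.0001), np.float64(0.0002), np.float64(0.0002), np.float64(0.0003)]
travel [[-0.0127, 0.0535, -0.0029], [-0.0255, 0.1071, -0.0057], [-0.0382, 0.1606, -0.0086], [-0.0509, 0.2142, -0.0115], [-0.0636, 0.2677, -0.0143]] spin [np.float64(0.0001), np.float64(0.0001), np.float64(0.0002), np.float64(0.0002), np.float64(0.0003)]
travel [[-0.0127, 0.0536, -0.0029], [-0.0254, 0.1071, -0.0057], [-0.0381, 0.1607, -0.0086], [-0.0508, 0.2142, -0.0115], [-0.0635, 0.2678, -0.0143]] spin [np.float64(0.0001), np.float64(0.0001), np.float64(0.0002), np.float64(0.0002), np.float64(0.0003)]
travel [[-0.0127, 0.0536, -0.0029], [-0.0253, 0.1071, -0.0057], [-0.038, 0.1607, -0.0086], [-0.0507, 0.2142, -0.0115], [-0.0633, 0.2678, -0.0143]] spin [np.float64(0.0001), np.float64(0.0001), np.float64(0.0002), np.float64(0.0002), np.float64(0.0003)]
travel [[-0.0126, 0.0536, -0.0029], [-0.0253, 0.1071, -0.0057], [-0.0379, 0.1607, -0.0086], [-0.0506, 0.2143, -0.0115], [-0.0632, 0.2678, -0.0143]] spin [np.float64(0.0001), np.float64(0.0001), np.float64(0.0002), np.float64(0.0002), np.float64(0.0003)]
```

View pics/s3.png

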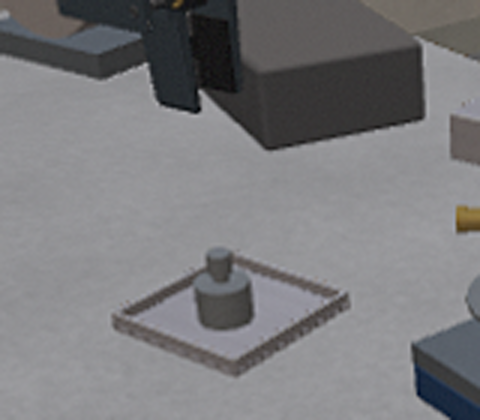

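The weight stands upright in the tray and the pan is back at 87 mm. Next I go to the stylus, staying above the neighbouring tall one (0.177 m).

>>> {"op": "play_rows", "data": {"travel": [[-0.01,0.04,-0.02],[-0.033,0.14,-0.05],[-0.057,0.24,-0.07],[-0.081,0.34,-0.073],[-0.107,0.45,-0.073]], "spin": [0,0,0,0,0]}}

```text
time_s: 10.3
tool_pos: [0.4777, 0.0853, 0.2292]
ee_rot: [0.0, 0.985, 0.17, -0.001]
force: [1.2, -0.4, -0.5]
opening: 0.0365
```

>>> {"op": "play_rows", "data": {"travel": [[-0.026,0.11,0],[-0.052,0.22,0],[-0.078,0.33,0],[-0.104,0.44,0],[-0.128,0.54,0]], "spin": [0,0,0,0,0]}}

```text
time_s: 10.8
tool_pos: [0.5011, -0.1359, 0.2287]
ee_rot: [-0.0, 0.986, 0.169, -0.001]
force: [0.6, 0.0, -0.5]
opening: 0.0364
```

>>> {"op": "play_rows", "data": {"travel": [[-0.024,0.1,0],[-0.045,0.19,0],[-0.064,0.27,0],[-0.077,0.32,0],[-0.083,0.345,0]], "spin": [0,0,0,0,0]}}

```text
time_s: 11.3
tool_pos: [0.5161, -0.2765, 0.2283]
ee_rot: [-0.001, 0.986, 0.169, -0.001]
force: [-0.7, -0.4, -0.1]
opening: 0.036
```

>>> {"op": "play_rows", "data": {"travel": [[0,0,0],[0,0,0],[0,0,0],[0,0,0],[0,0,0]], "spin": [0,0,0,0,0]}}

```text
time_s: 11.8
tool_pos: [0.5176, -0.2735, 0.2297]
ee_rot: [-0.0, 0.985, 0.17, 0.0]
force: [-0.4, 0.4, -0.2]
opening: 0.0366
```

```bash
python3 - <<'E'
from h import *
plan([.5203,-.2742,.105],19.4,2)
E
```

```text
t 11.8 tcp [ 0.5176 -0.2735  0.2297] head 19.63 F [-0.4  0.4 -0.2] open 0.0366
travel [[0.0006, 0.0004, 0.0312], [0.0012, 0.0008, 0.0624], [0.0018, 0.0012, 0.0936], [0.0024, 0.0015, 0.1247], [0.003, 0.0019, 0.1559]] spin [np.float64(0.0002), np.float64(0.0004), np.float64(0.0006), np.float64(0.0008), np.float64(0.0009)]
travel [[0.0006, 0.0004, 0.0312], [0.0012, 0.0008, 0.0624], [0.0018, 0.0012, 0.0936], [0.0024, 0.0015, 0.1247], [0.003, 0.0019, 0.1559]] spin [np.float64(0.0002), np.float64(0.0004), np.float64(0.0006), np.float64(0.0008), np.float64(0.0009)]
```

>>> {"op": "play_rows", "data": {"travel": [[0.002,0.001,0.02],[0.004,0.002,0.05],[0.006,0.004,0.09],[0.006,0.004,0.14],[0.006,0.004,0.19]], "spin": [0,0,0,0,0]}}

```text
time_s: 12.3
tool_pos: [0.52, -0.2747, 0.1517]
ee_rot: [-0.0, 0.985, 0.17, -0.0]
force: [-0.5, 0.9, -0.0]
opening: 0.0363
```

>>> {"op": "play_rows", "data": {"travel": [[0,0,0.04],[0,0,0.08],[0,0,0.105],[0,0,0.12],[0,0,0.122]], "spin": [0,0,0,0,0]}}

```text
time_s: 12.8
tool_pos: [0.52, -0.2748, 0.1038]
ee_rot: [-0.0, 0.985, 0.17, -0.001]
force: [-0.3, 1.0, -0.3]
opening: 0.037
```

```bash
python3 - <<'E'
from h import *
plan([.5203,-.2742,.105],19.4,1)
d=grab('side'); a=cv2.resize(d['img'][200:360,340:500,::-1],None,fx=2.5,fy=2.5,interpolation=2)
d=grab('top'); b=cv2.resize(d['img'][200:300,400:500,::-1],(400,400),interpolation=2)
cv2.imwrite('pics/s4.png',np.hstack([a,b]))
E
```

```text
t 12.8 tcp [ 0.52   -0.2748  0.1038] head 19.56 F [-0.3  1.  -0.3] open 0.037
travel [[0.0003, -0.0002, -0.0006], [0.0005, -0.0005, -0.0012], [0.0008, -0.0007, -0.0018], [0.0011, -0.0009, -0.0024], [0.0013, -0.0011, -0.003]] spin [np.float64(0.0003), np.float64(0.0005), np.float64(0.0008), np.float64(0.0011), np.float64(0.0014)]
```

View pics/s4.png

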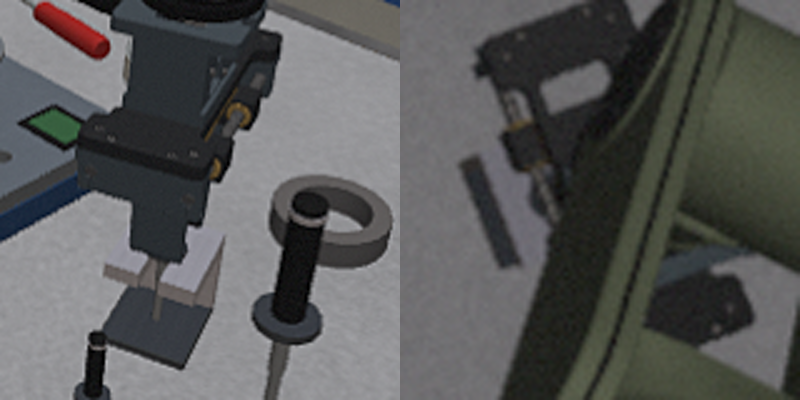

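The gripper is down over the right handle, clear of its neighbours. I'll close.

>>> {"op": "play_rows", "data": {"travel": [[0,0,0],[0,0,0],[0,0,0],[0,0,0],[0,0,0]], "spin": [0,0,0,0,0], "jaw": -1}}

```text
time_s: 13.4
tool_pos: [0.5205, -0.2751, 0.1052]
ee_rot: [0.0, 0.985, 0.17, 0.0]
force: [-0.5, -0.7, 2.5]
opening: 0.0144
```

>>> {"op": "play_rows", "data": {"travel": [[0,0,0],[0,0,0],[0,0,0],[0,0,0],[0,0,0]], "spin": [0,0,0,0,0]}}

```text
time_s: 13.9
tool_pos: [0.5205, -0.2751, 0.1052]
ee_rot: [0.0, 0.985, 0.17, 0.0]
force: [-0.1, 0.6, 5.7]
opening: 0.0144
```

>>> {"op": "play_rows", "data": {"travel": [[0,0,-0.01],[0,0,-0.04],[0,0,-0.09],[0,0,-0.14],[0,0,-0.19]], "spin": [0,0,0,0,0]}}

```text
time_s: 14.4
tool_pos: [0.5201, -0.2749, 0.1818]
ee_rot: [-0.0, 0.985, 0.17, -0.0]
force: [0.8, -0.5, -0.6]
opening: 0.0143
```

>>> {"op": "play_rows", "data": {"travel": [[0,0,-0.04],[0,0,-0.06],[0,0,-0.07],[0,0,-0.07],[0,0,-0.07]], "spin": [0,0,0,0,0]}}

```text
time_s: 14.9
tool_pos: [0.5198, -0.2748, 0.2079]
ee_rot: [-0.001, 0.985, 0.17, -0.001]
force: [0.9, -0.9, -1.2]
opening: 0.0143
```

```bash
python3 - <<'E'
from h import *
plan([.540,-.1005,.208],19.4,2)
d=grab('side'); save(d,'s5.png',(330,130,490,320),3)
C=cloud(d);P=C.reshape(-1,3)
s=manip.sense()['tool_pos']
for z0 in np.arange(.07,.19,.01):
    m=(abs(P[:,0]-s[0])<.025)&(abs(P[:,1]-s[1])<.025)&(P[:,2]>z0)&(P[:,2]<z0+.01)
    if m.sum(): print(round(z0,3),m.sum(),P[m].mean(0).round(4),P[m].min(0).round(4),P[m].max(0).round(4))
E
```

```text
t 14.9 tcp [ 0.5198 -0.2748  0.2079] head 19.56 F [ 0.9 -0.9 -1.2] open 0.0143
travel [[0.0193, -0.0394, -0.0], [0.0387, -0.0787, -0.0001], [0.058, -0.1181, -0.0001], [0.0773, -0.1575, -0.0001], [0.0967, -0.1968, -0.0002]] spin [np.float64(0.0001), np.float64(0.0003), np.float64(0.0004), np.float64(0.0005), np.float64(0.0007)]
travel [[0.0193, -0.0394, -0.0], [0.0386, -0.0788, -0.0001], [0.0578, -0.1182, -0.0001], [0.0771, -0.1576, -0.0001], [0.0964, -0.197, -0.0002]] spin [np.float64(0.0001), np.float64(0.0003), np.float64(0.0004), np.float64(0.0005), np.float64(0.0007)]
0.07 386 [ 0.5213 -0.2748  0.0712] [ 0.4951 -0.2997  0.07  ] [ 0.5447 -0.2498  0.0735]
0.11 14 [ 0.5186 -0.2743  0.1168] [ 0.517  -0.2766  0.1133] [ 0.5209 -0.2705  0.1199]
0.12 20 [ 0.5183 -0.2745  0.1264] [ 0.5159 -0.2772  0.122 ] [ 0.5216 -0.2707  0.13  ]
0.13 17 [ 0.5183 -0.2749  0.1364] [ 0.516  -0.2766  0.132 ] [ 0.5234 -0.2733  0.1399]
0.14 20 [ 0.5182 -0.2746  0.1456] [ 0.5165 -0.2777  0.1407] [ 0.5201 -0.2718  0.1499]
0.15 27 [ 0.5178 -0.2748  0.1549] [ 0.5149 -0.2781  0.1501] [ 0.5209 -0.2694  0.1599]
0.16 18 [ 0.5176 -0.2749  0.1633] [ 0.516  -0.2774  0.1607] [ 0.5205 -0.2715  0.1671]
0.17 112 [ 0.5125 -0.2777  0.1774] [ 0.5048 -0.2885  0.1729] [ 0.5257 -0.2607  0.18  ]
0.18 43 [ 0.512  -0.2794  0.1867] [ 0.5021 -0.2945  0.1802] [ 0.5357 -0.2626  0.1896]
```

View pics/s5.png

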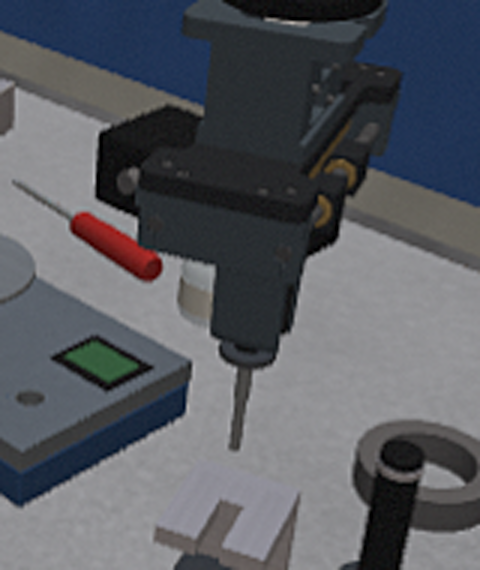

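The stylus is held upright, with its tip about 96 mm below the TCP. Moving over the well.

>>> {"op": "play_rows", "data": {"travel": [[0.01,-0.02,0],[0.029,-0.06,0],[0.053,-0.108,0],[0.078,-0.158,0],[0.102,-0.208,0]], "spin": [0,0,0,0,0]}}

```text
time_s: 15.45
tool_pos: [0.5307, -0.1806, 0.2085]
ee_rot: [-0.001, 0.985, 0.17, -0.0]
force: [1.2, 0.6, -1.1]
opening: 0.0144
```

>>> {"op": "play_rows", "data": {"travel": [[0.025,-0.05,0],[0.049,-0.1,0],[0.069,-0.14,0],[0.083,-0.17,0],[0.091,-0.186,0]], "spin": [0,0,0,0,0]}}

```text
time_s: 15.95
tool_pos: [0.5401, -0.0988, 0.2087]
ee_rot: [-0.0, 0.985, 0.171, -0.0]
force: [-0.3, -0.4, 0.1]
opening: 0.0149
```

>>> {"op": "play_rows", "data": {"travel": [[0,0,0.02],[0,0,0.06],[0,0,0.1],[0,0,0.12],[0,0,0.125]], "spin": [0,0,0,0,0]}}

```text
time_s: 16.45
tool_pos: [0.5395, -0.101, 0.1574]
ee_rot: [-0.0, 0.986, 0.169, -0.001]
force: [0.4, -0.3, -0.9]
opening: 0.0146
```

```bash
python3 - <<'E'
from h import *
plan([.540,-.1005,.151],19.4,1)
d=grab('side'); save(d,'s6.png',(290,190,400,290),5)
C=cloud(d);P=C.reshape(-1,3)
s=manip.sense()['tool_pos']
for z0 in np.arange(.054,.12,.01):
    m=(abs(P[:,0]-s[0])<.025)&(abs(P[:,1]-s[1])<.025)&(P[:,2]>z0)&(P[:,2]<z0+.01)
    if m.sum(): print(round(z0,3),m.sum(),P[m].mean(0).round(4),P[m].min(0).round(4),P[m].max(0).round(4))
E
```

```text
t 16.45 tcp [ 0.5395 -0.101   0.1574] head 19.52 F [ 0.4 -0.3 -0.9] open 0.0146
travel [[0.0003, -0.0002, 0.0032], [0.0007, -0.0003, 0.0064], [0.001, -0.0005, 0.0095], [0.0013, -0.0007, 0.0127], [0.0016, -0.0009, 0.0159]] spin [np.float64(0.0002), np.float64(0.0004), np.float64(0.0006), np.float64(0.0008), np.float64(0.001)]
0.054 2 [ 0.5396 -0.1014  0.0631] [ 0.5386 -0.1017  0.0623] [ 0.5407 -0.1011  0.064 ]
0.064 13 [ 0.5379 -0.101   0.0695] [ 0.5359 -0.1031  0.0644] [ 0.5394 -0.0988  0.0733]
0.074 14 [ 0.5385 -0.1009  0.0795] [ 0.5368 -0.1036  0.074 ] [ 0.5438 -0.0975  0.0837]
0.084 13 [ 0.5387 -0.1015  0.0887] [ 0.5358 -0.1037  0.0842] [ 0.5418 -0.0977  0.0931]
0.094 17 [ 0.5374 -0.102   0.0994] [ 0.5358 -0.1052  0.0953] [ 0.54   -0.0982  0.1039]
0.104 22 [ 0.5382 -0.1016  0.1092] [ 0.5352 -0.1044  0.1042] [ 0.5441 -0.0983  0.114 ]
0.114 11 [ 0.5358 -0.1061  0.1202] [ 0.5275 -0.1138  0.1142] [ 0.5445 -0.0929  0.1239]
```

View pics/s6.png

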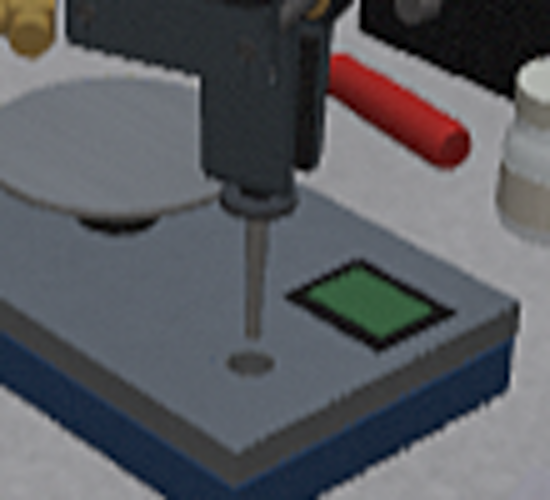

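The tip is within about 1 mm of the well's axis: tip at (252,338) and well centre at (250,363) in the crop. Going down in steps.

>>> {"op": "play_rows", "data": {"travel": [[0.002,-0.001,0.01],[0.002,-0.001,0.022],[0.002,-0.001,0.033],[0.002,-0.001,0.041],[0.002,-0.001,0.044]], "spin": [0,0,0,0,0]}}

```text
time_s: 17.0
tool_pos: [0.5407, -0.1, 0.1407]
ee_rot: [-0.0, 0.985, 0.17, -0.0]
force: [0.2, 0.6, -1.1]
opening: 0.0146
```

>>> {"op": "play_rows", "data": {"travel": [[0,0,0.003],[0,0,0.006],[0,0,0.009],[0,0,0.012],[0,0,0.015]], "spin": [0,0,0,0,0]}}

```text
time_s: 17.5
tool_pos: [0.5409, -0.1, 0.1351]
ee_rot: [-0.0, 0.985, 0.17, 0.0]
force: [0.1, -0.5, 0.1]
opening: 0.0147
```

>>> {"op": "play_rows", "data": {"travel": [[0,0,0.003],[0,0,0.006],[0,0,0.009],[0,0,0.012],[0,0,0.015]], "spin": [0,0,0,0,0]}}

```text
time_s: 18.0
tool_pos: [0.5412, -0.1001, 0.1299]
ee_rot: [0.0, 0.985, 0.17, 0.0]
force: [-2.1, 0.0, 12.6]
opening: 0.0144
```

>>> {"op": "play_rows", "data": {"travel": [[0,0,0.002],[0,0,0.004],[0,0,0.005],[0,0,0.005],[0,0,0.005]], "spin": [0,0,0,0,0]}}

```text
time_s: 18.5
tool_pos: [0.5413, -0.1001, 0.1297]
ee_rot: [0.0, 0.985, 0.17, 0.001]
force: [-4.4, 0.1, 16.9]
opening: 0.0145
```

The button bottomed: 17 N, tip height about 0.034–0.035 m, and held for over 0.5 s. Lifting out.

>>> {"op": "play_rows", "data": {"travel": [[0,0,-0.005],[0,0,-0.02],[0,0,-0.06],[0,0,-0.11],[0,0,-0.17]], "spin": [0,0,0,0,0]}}

```text
time_s: 19.0
tool_pos: [0.5403, -0.0999, 0.1947]
ee_rot: [-0.001, 0.985, 0.17, -0.001]
force: [0.1, -0.6, -0.6]
opening: 0.0141
```

>>> {"op": "play_rows", "data": {"travel": [[0,0,-0.03],[0,0,-0.05],[0,0,-0.06],[0,0,-0.06],[0,0,-0.06]], "spin": [0,0,0,0,0]}}

```text
time_s: 19.5
tool_pos: [0.5404, -0.0999, 0.2182]
ee_rot: [-0.0, 0.985, 0.17, -0.001]
force: [-0.0, 1.6, -1.7]
opening: 0.0145
```

```bash
python3 - <<'E'
from h import *
plan([.5203,-.2750,.215],19.56,2)
d=grab('side'); P=cloud(d).reshape(-1,3)
s=manip.sense()['tool_pos']
for z0 in np.arange(.11,.19,.01):
    m=(abs(P[:,0]-s[0])<.025)&(abs(P[:,1]-s[1])<.025)&(P[:,2]>z0)&(P[:,2]<z0+.01)
    if m.sum(): print(round(z0,3),m.sum(),(P[m].mean(0)-s).round(4),P[m].min(0).round(4)[2])
E
```

```text
t 19.5 tcp [ 0.5404 -0.0999  0.2182] head 19.56 F [-0.   1.6 -1.7] open 0.0145
travel [[-0.0194, 0.0396, 0.0008], [-0.0388, 0.0791, 0.0016], [-0.0582, 0.1187, 0.0024], [-0.0776, 0.1582, 0.0032], [-0.097, 0.1978, 0.004]] spin [np.float64(0.0), np.float64(0.0), np.float64(0.0), np.float64(0.0), np.float64(0.0)]
travel [[-0.0194, 0.0396, 0.0008], [-0.0388, 0.0791, 0.0016], [-0.0582, 0.1187, 0.0024], [-0.0776, 0.1582, 0.0032], [-0.097, 0.1978, 0.004]] spin [np.float64(0.0), np.float64(0.0), np.float64(0.0), np.float64(0.0), np.float64(0.0)]
0.12 8 [-0.0013  0.0001 -0.0919] 0.1246
0.13 16 [-0.0013  0.     -0.0834] 0.13
0.14 18 [-0.0004  0.0003 -0.0732] 0.1409
0.15 18 [-0.001  -0.0003 -0.0626] 0.1503
0.16 23 [-0.0013 -0.0006 -0.0524] 0.1601
0.17 19 [-0.0011 -0.0004 -0.0441] 0.1701
0.18 68 [-0.0062 -0.0046 -0.0303] 0.1838
```

>>> {"op": "play_rows", "data": {"travel": [[-0.01,0.02,0],[-0.029,0.06,0],[-0.053,0.108,0],[-0.078,0.158,0],[-0.102,0.208,0]], "spin": [0,0,0,0,0]}}

```text
time_s: 20.05
tool_pos: [0.5298, -0.1934, 0.2187]
ee_rot: [-0.0, 0.985, 0.17, -0.0]
force: [-0.4, -0.0, -0.8]
opening: 0.0148
```

>>> {"op": "play_rows", "data": {"travel": [[-0.025,0.05,0],[-0.049,0.1,0],[-0.07,0.142,0],[-0.084,0.172,0],[-0.092,0.188,0]], "spin": [0,0,0,0,0]}}

```text
time_s: 20.55
tool_pos: [0.5204, -0.2766, 0.2187]
ee_rot: [-0.0, 0.986, 0.169, -0.0]
force: [-0.4, -0.3, -0.4]
opening: 0.0143
```

>>> {"op": "play_rows", "data": {"travel": [[0,0,0],[0,0,0.01],[0,0,0.02],[0,0,0.03],[0,0,0.03]], "spin": [0,0,0,0,0]}}

```text
time_s: 21.05
tool_pos: [0.5205, -0.2745, 0.2063]
ee_rot: [-0.001, 0.985, 0.17, -0.001]
force: [-0.5, 0.9, -0.4]
opening: 0.0147
```

```bash
python3 - <<'E'
from h import *
plan([.5203,-.2750,.180],19.56,1)
d=grab('side'); save(d,'s7.png',(340,200,470,350),3.5); P=cloud(d).reshape(-1,3)
s=manip.sense()['tool_pos']
for z0 in np.arange(.08,.17,.01):
    m=(abs(P[:,0]-s[0])<.025)&(abs(P[:,1]-s[1])<.025)&(P[:,2]>z0)&(P[:,2]<z0+.01)
    if m.sum(): print(round(z0,3),m.sum(),P[m].mean(0).round(4),P[m].min(0).round(4)[2])
E
```

```text
t 21.05 tcp [ 0.5205 -0.2745  0.2063] head 19.6 F [-0.5  0.9 -0.4] open 0.0147
travel [[-0.0002, 0.0002, 0.0131], [-0.0003, 0.0004, 0.0263], [-0.0005, 0.0006, 0.0394], [-0.0007, 0.0008, 0.0525], [-0.0009, 0.0009, 0.0656]] spin [np.float64(0.0001), np.float64(0.0001), np.float64(0.0002), np.float64(0.0003), np.float64(0.0004)]
0.11 14 [ 0.5188 -0.2743  0.1158] 0.1123
0.12 22 [ 0.5193 -0.2739  0.1253] 0.1202
0.13 18 [ 0.5192 -0.2743  0.1358] 0.1302
0.14 22 [ 0.5188 -0.2746  0.1458] 0.141
0.15 26 [ 0.5182 -0.2747  0.1553] 0.1511
0.16 14 [ 0.5184 -0.2749  0.1625] 0.1601
```

View pics/s7.png

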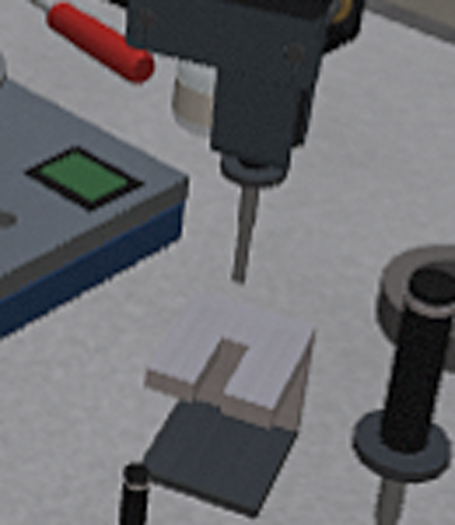

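The stylus is upright over the slot, in the same pose as when I lifted it out. Lowering.

>>> {"op": "play_rows", "data": {"travel": [[0,0.001,0.02],[0,0.001,0.05],[0,0.001,0.08],[0,0.001,0.11],[0,0.001,0.13]], "spin": [0,0,0,0,0]}}

```text
time_s: 21.6
tool_pos: [0.5203, -0.2753, 0.1532]
ee_rot: [-0.001, 0.985, 0.17, -0.001]
force: [-0.2, 0.2, 0.5]
opening: 0.0147
```

>>> {"op": "play_rows", "data": {"travel": [[0,0,0.02],[0,0,0.05],[0,0,0.08],[0,0,0.1],[0,0,0.105]], "spin": [0,0,0,0,0]}}

```text
time_s: 22.1
tool_pos: [0.5203, -0.2753, 0.1117]
ee_rot: [-0.001, 0.985, 0.17, -0.001]
force: [0.6, -0.2, -1.1]
opening: 0.0146
```

>>> {"op": "play_rows", "data": {"travel": [[0,0,0.003],[0,0,0.006],[0,0,0.009],[0,0,0.012],[0,0,0.014]], "spin": [0,0,0,0,0]}}

```text
time_s: 22.6
tool_pos: [0.521, -0.2757, 0.1076]
ee_rot: [0.0, 0.985, 0.17, 0.0]
force: [-0.1, 0.3, -1.0]
opening: 0.0145
```

>>> {"op": "play_rows", "data": {"travel": [[0,0,0.001],[0,0,0.002],[0,0,0.002],[0,0,0.002],[0,0,0.002]], "spin": [0,0,0,0,0]}}

```text
time_s: 23.1
tool_pos: [0.521, -0.2756, 0.1068]
ee_rot: [-0.0, 0.985, 0.17, 0.0]
force: [0.2, 1.0, -1.0]
opening: 0.0146
```

>>> {"op": "play_rows", "data": {"travel": [[0,0,0.001],[0,0,0.002],[0,0,0.003],[0,0,0.004],[0,0,0.005]], "spin": [0,0,0,0,0]}}

```text
time_s: 23.6
tool_pos: [0.5209, -0.2756, 0.1052]
ee_rot: [0.0, 0.985, 0.17, 0.0]
force: [-1.5, 0.8, 5.1]
opening: 0.0142
```

>>> {"op": "play_rows", "data": {"travel": [[0,0,0.001],[0,0,0.002],[0,0,0.002],[0,0,0.002],[0,0,0.002]], "spin": [0,0,0,0,0]}}

```text
time_s: 24.1
tool_pos: [0.5209, -0.2756, 0.1052]
ee_rot: [0.0, 0.985, 0.17, 0.0]
force: [-2.9, 0.8, 7.2]
opening: 0.0146
```

Seated at the same height as at the grasp. I'll ease off, release and lift.

>>> {"op": "play_rows", "data": {"travel": [[0,0,-0.002],[0,0,-0.003],[0,0,-0.003],[0,0,-0.003],[0,0,-0.003]], "spin": [0,0,0,0,0]}}

```text
time_s: 24.6
tool_pos: [0.521, -0.2757, 0.1052]
ee_rot: [0.0, 0.985, 0.17, 0.0]
force: [-0.4, -0.1, 3.1]
opening: 0.0144
```

>>> {"op": "play_rows", "data": {"travel": [[0,0,0],[0,0,0],[0,0,0],[0,0,0],[0,0,0]], "spin": [0,0,0,0,0], "jaw": -0.2}}

```text
time_s: 25.1
tool_pos: [0.5209, -0.2756, 0.105]
ee_rot: [-0.0, 0.985, 0.17, -0.0]
force: [0.3, -0.5, 0.5]
opening: 0.0367
```

>>> {"op": "play_rows", "data": {"travel": [[0,0,-0.02],[0,0,-0.07],[0,0,-0.15],[0,0,-0.24],[0,0,-0.32]], "spin": [0,0,0,0,0]}}

```text
time_s: 25.6
tool_pos: [0.521, -0.2757, 0.2355]
ee_rot: [0.0, 0.985, 0.17, 0.001]
force: [0.9, -0.3, 0.5]
opening: 0.0367
```

>>> {"op": "play_rows", "data": {"travel": [[0,-0.05,-0.03],[0,-0.13,-0.05],[0,-0.23,-0.05],[0,-0.32,-0.05],[0,-0.38,-0.05]], "spin": [0,0,0,0,0]}}

```text
time_s: 26.1
tool_pos: [0.4689, -0.1306, 0.254]
ee_rot: [-0.0, 0.985, 0.17, 0.0]
force: [1.0, 0.7, 0.3]
opening: 0.0363
```

```bash
python3 - <<'E'
from h import *
s=manip.sense();print(s['time_s'],s['tool_pos'],s['force'],s['opening'])
d=grab('side'); save(d,'s8.png',(130,120,500,390),2); P=cloud(d).reshape(-1,3)
for z0 in np.arange(.078,.14,.012):
    m=(abs(P[:,0]-.52)<.025)&(abs(P[:,1]+.275)<.025)&(P[:,2]>z0)&(P[:,2]<z0+.012)
    if m.sum(): print(round(z0,3),m.sum(),P[m].mean(0).round(4),P[m].max(0).round(4)[2])
E
```

```text
26.1 [ 0.46892866 -0.13055557  0.25396222] [1.02896766 0.69166624 0.30488853] 0.03627703411494157
0.078 48 [ 0.5173 -0.2776  0.0842] 0.0899
0.09 53 [ 0.5171 -0.2772  0.0957] 0.1017
0.102 56 [ 0.5168 -0.2771  0.1081] 0.1138
0.114 54 [ 0.5165 -0.2778  0.1205] 0.1258
0.126 85 [ 0.5188 -0.276   0.133 ] 0.1372
```

View pics/s8.png

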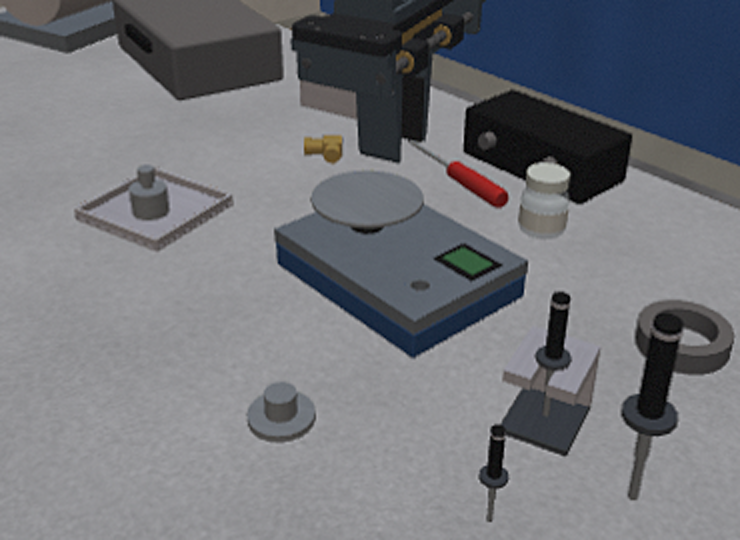

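The weight stands upright in the tray at (148,195), the pan is empty and up, and the stylus hangs upright in its stand at (556,345). The bystanders are where they were. Handing in.

```bash
python3 -c "
from bench import manip
print(manip.hand_in())"
```

```text
the job is handed in; nothing more can be done
None
```

The job is done and handed in at about 26 s of the 61 s allowed; no verdict is reported.

- **Weight:** I lifted it by its knob and lowered it into the middle of the tray, stopping when the force on the gripper fell to zero. The last picture shows it upright, and the pan measured 87.3 mm above the bench, which is fully up.
- **Zero button:** I pressed it with the middle-sized stylus until it stopped moving, at 13–17 N with the tip about 34–35 mm above the bench. It stayed down for at least 0.5 s. The cameras cannot see the button's travel, so "fully down" rests on the force and the height.
- **Stylus:** I hung it back in the slot, seated at the same height as when I took it (TCP 105.2 mm). After release it stood upright, with its top about 136 mm above the bench against the expected 135 mm.
- **Bystanders:** None showed any sign of having moved in the last side view; I judged this by eye.

No check failed. The only disagreements were 1–2 mm differences between the two cameras.

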